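# Load the circuit board under the sprung clip of the board holder

### The arm

A 6-joint arm with a two-finger parallel gripper is mounted at the origin on a cart in front of the work surface, level with it; the furniture and walls round the work are solid. World frame = base frame: x ahead of the robot, y to its left, z up, the work surface at z = 0. Lengths are in m, angles in degrees, forces in N, time in s.
With the tool pointing down it reaches from about 0.4 to 0.825 m from the base axis. Payload 7 kg.
Tool frame: the origin (TCP) lies midway between the tips of the shut fingers; the grasp point (between the pads) lies r.tcp_to_grasp behind it (r.tcp_to_grasp is the distance from the TCP to the grasp point, in m); x points along the fingers, y is the direction in which the jaws open and shut, and the axes are right-handed (so a half turn about x gives the same grasp; the last joint's range is limited). The gripper opens to 88 mm and grips with 3 to 60 N. Pads are 19 mm wide; open, the fingers measure 130 mm over their backs; the gripper's body (78 mm by 193 mm) begins 47 mm behind the grasp point.
Start: joints at [-59.009, 20.546, 0.682, 0, -70.136, -16.507], TCP at [0.169, -0.654, 0.227] pointing down, gripper open.
Joint ranges: [-176.03, 176.03], [-82.01, 121.73], [-58.28, 71.71], [-173.87, 95.51], [-174.79, -0.11], [-173.66, 173.66]. Speed limits (degrees/s): [136.94, 136.94, 172.46, 180, 180, 180].

### API

Orientations are given as [roll, pitch, yaw] about the fixed x, y, z axes, in that order (R = Rz(yaw) Ry(pitch) Rx(roll)).
In Python, from plant import r gives the robot as it stands.
- The arm moves only by the tool carry_out, never from a script. Its argument "moves" is a list of rows, each a list of 7 numbers: the shift along the world's x, y, z in mm, then the turn, a rotation vector about the world's x, y, z in rad, then the opening in per cent of the stroke, from 0 (shut) to 100 (fully open). In form: [[x, y, z, wx, wy, wz, claw], ...]. A call has 1 to 5 rows; each row is the pose to reach, as a shift and turn from the pose commanded when the call began; what a row does not reach only later rows make up. A row lasts 1/10 s, in which the tool goes at most 50 mm and 8.59 degrees, less where a joint would pass 70% of its speed; a pose out of reach is approached as far as the arm can. A call with a gripper value outside its range is refused whole. The fingers move at their own pace and stop on an object; "squeeze" is the grip in N (left out, the last holds). Time passes only in rows, so rows that repeat a pose let the fingers close. It gives the time, the measured TCP pose, the force and the opening at its end, in the units of the state.
- r.get_state(): the state, without advancing time (a new reading comes with each control period).
- r.capture(name): name is "side" or "top" or "wrist"; returns the picture (480x640x3 uint8, blue, green, red); there is no depth.
- r.camera_params(name): a dict with "K" (3x3 intrinsics, pixels), "rvec" (rotation vector, rad) and "tvec" (3), from world to camera coordinates, as OpenCV has them. Camera axes: x right, y down, z forward; pixel columns grow to the right and rows downward; lengths in m; the calibration is good to about 2 mm. A picture is of the moment at which its call begins: read the wrist's pose just before it. camera_params takes no time and is no camera call; for the wrist camera it gives the pose at the moment of the call.
- r.close_job(): hands the job in, once; it reports no verdict.
The state is a dict: "time_s": time; "joints": joint angles; "qd": joint speeds; "joint_torque": joint torques, N m; "tcp_pos": TCP position; "eef_rot": TCP orientation; "contact_force": force on the tool from outside, world axes, zero at the start; "moment": the same for the moment, N m; "gripper_width": finger opening in m.
Only numpy, scipy, OpenCV 4.12 (cv2) and the standard library are available. Lean on these libraries where they do the work, as an engineer would, in place of code of your own. Each camera call takes 0.05 s, during which the arm holds its last target. There are 200 camera calls.

### The job

The circuit board lies on the rails of the board holder, just short of the sprung clip. With one fingertip press the clip's long rolled tail down so that its toe rises, and while you keep it down push the board by its rear edge with the other fingertip, beneath the raised toe and fully home against the end stop. Then let the clip close on the board and move the hand clear; the board must only be pushed, never lifted, and everything else lying about stays where it is.

Things in the scene. Friction and masses are not known exactly. Their poses are not given: they have to be found in the camera images.
- holder: Fixed board holder: grey-painted base 172 x 154 x 6 mm (x -105 to 67, y -63 to 91 mm) with two black rails from x -101 mm on. Origin at the foot of the base (on a mat 2.6 mm above z = 0) under the centre of a board that is fully home. Holder x points the way the board is loaded (away from the robot), y left, z up. Between the rails the base top is at 6 mm, so a fingertip fits below board level behind the rear edge.
- rail_left (a point): Middle of the top of the left ledge on which the board slides: 22 mm above the holder's origin, y 42 to 53 mm; the right ledge mirrors it. Low side walls outside them guide the board with 1 mm play each side: the left one 26 mm above the holder's origin, the right one with a lip over the board's edge, top at 31.5 mm.
- stop (a point): Middle of the end stop's face, at board height, holder x = 51 mm: an aluminium bar 92 mm wide, 27 mm tall.
- board: Loose green circuit board 102 (x) x 96 (y) x 2 mm, about 45 g, small parts on top up to 10 mm high. Origin at the centre of its underside, axes along the holder's. It starts on both rails, 30 to 44 mm short of the end stop, its front edge 5 to 19 mm short of the clip's toe; home, its origin is at holder x = 0.
- board_rear (a point): Middle of the board's rear edge (nearest the robot), half-way through its 2 mm thickness, 23 mm above the holder's origin. The edge runs 48 mm to each side and hangs free between the rails (y -42 to 42 mm); push anywhere along it, towards holder +x.
- clip (a joint): Spring clip hinge, rad: 0 closed (toe on the left ledge, blocking the board), 0.36 tail fully down (hard stop). Above about 0.2 the board passes beneath the toe; with the toe resting on the board it reads about 0.1. The spring closes it when let go. It takes about 4 N on the tail to start and 7 N to hold fully down.
- clip_tail (a point): Top of the clip's rolled tail edge at half its length: a steel roll 8 mm thick, 128 mm long along holder x (64 mm to each side), at holder y = 84 mm. 24.5 mm above the holder's origin when closed, 20 at joint 0.2, 16 fully down. Press anywhere along it; a fingertip may slide on it. Inward of it the plate lies lower; the clip's pin (y = 60 mm) with its knuckles and lugs stands up to 27.5 mm.
- clip_toe (a point): Middle of the lower rear edge of the clip's holding toe, a steel block 24 mm long (holder x 26 to 50 mm), 5 mm wide (y 42 to 47 mm) over the left edge of the board's path. 22.2 mm above the holder's origin when closed; the board's top is at 24 mm.
- flux_vial: Bystander: small round bottle, 34 mm across, 56 mm tall, standing to the right of the holder. Origin at the centre of its underside.
- tweezers: Bystander: steel tweezers, 122 mm long, lying on the right of the holder. Origin at the centre of its underside.
- solder_spool: Bystander: grey spool of solder wire, 56 mm across, 44 mm tall, standing on its flange to the left of the holder. Origin at the centre of its underside.
- marker: Bystander: marker pen, 135 mm long, 17 mm thick, lying on the left of the holder. Origin at the centre of its underside.
- black_case: Bystander: small closed black case, 49 x 72 x 25 mm, behind the holder. Origin at the centre of its underside.
- desk_lamp: Fixed desk lamp clamped at the back. Its tube-shaped head, 22 mm thick, hangs about 0.49 m above the work surface to the right of the holder, from about x 0.53, y -0.35 to x 0.75, y -0.15 (base frame); keep the arm clear of it.

How it is judged (in metres and radians):
On the way, in this order (a step that is already met when the one before it is completed fails the run):
1. the clip's tail is held down while the board is still short of the toe (value of joint clip above 0.18 rad and x of board in the frame of holder below -0.022 m), for 0.1 s.
2. the board is home against the end stop while the clip is still held down (value of joint clip above 0.18 rad and x of board in the frame of holder above -0.003 m), for 0.1 s.
At the end, for the whole second after the job is handed in: The board lies at rest flat on the rails, within 3 mm of the end stop, and the released clip rests on it (clip joint 0.05 to 0.17 rad) (x of board in the frame of holder between -0.003 and 0.003 m and angle between the x axis of board and the x axis of holder, either way round below 0.04 rad and z of board in the frame of holder below 0.0245 m and value of joint clip between 0.05 and 0.17 rad and linear speed of board below 0.01 m/s); the robot touches nothing.
It fails at once if the board is lifted off the rails (more than 6 mm) (z of board in the frame of holder above 0.028 m).
It fails at once if a bystander is moved by more than 20 mm (distance of any of flux_vial, tweezers, solder_spool, marker, black_case from where it was at the start of the episode above 0.02 m).
It also fails if it takes over 40 s, if anything falls off the work surface, if the arm or the gripper's body presses on something with over 40 N, if the wrist force passes 120 N, or if a joint passes its speed limit or range.

## Working session

There is one attempt and no reset: what is moved stays moved. The work goes in short steps, Python scripts to look and compute and a tool call to move; the robot and the scene stay as the last step left them, time stands still between calls to the robot, and variables do not carry over. Pictures are saved under pics/ and viewed, about 8 in all and at most 12, crops included, and the job is handed in when it is done.

Besides the shell and the picture viewer there is one more tool, called after "Request:" by a JSON object that holds its "fn" and its "kwargs", one argument or row to a line. carry_out: Moves the arm, as the interface text tells. Its arguments: {"type":"object","properties":{"moves":{"type":"array"},"squeeze":{"type":"number"}},"required":["moves"]}

```bash
ls; mkdir -p pics
python3 - <<'E'
from plant import r
import cv2,numpy as np
print(r.get_state()); print(r.tcp_to_grasp)
for n in("top","side"):
    p=r.camera_params(n);R=cv2.Rodrigues(p["rvec"])[0];print(n,p["K"].tolist(),(-R.T@p["tvec"].reshape(3)).round(3),R.round(2).tolist())
    cv2.imwrite(f"pics/{n}0.png",r.capture(n))
E
```

```text
pics
{'time_s': 0.0, 'joints': array([-5.90129063e+01,  2.05884844e+01,  6.34860902e-01, -1.90886733e-02,
       -7.01371003e+01, -1.65087160e+01]), 'qd': array([ 0.01722134, -0.09137088, -0.0267011 ,  0.02789652, -0.07354881,
       -0.01259232]), 'joint_torque': array([-4.18003274e-04, -5.82716525e+01,  2.93052506e+01,  6.99727044e+00,
        6.98545278e-03, -1.88494473e-04]), 'tcp_pos': array([ 0.16862695, -0.65309485,  0.22566751]), 'eef_rot': array([ 95.32161651,  89.90751791, 109.79349424]), 'contact_force': array([ 0.20833096, -0.21022265, -0.09012775]), 'moment': array([ 0.05278571,  0.01179238, -0.02073838]), 'gripper_width': 0.08725649709608227}
0.0188
top [[539.9067282986068, 0.0, 323.4461907475594], [0.0, 539.9067282986068, 231.9079122779698], [0.0, 0.0, 1.0]] [0.565 0.176 0.83 ] [[-0.01, -1.0, 0.04], [-1.0, 0.01, -0.08], [0.08, -0.04, -1.0]]
side [[599.5392570807044, 0.0, 325.7255657387303], [0.0, 599.5392570807044, 232.57004268996502], [0.0, 0.0, 1.0]] [ 0.465 -0.659  0.596] [[0.98, -0.2, 0.02], [-0.11, -0.59, -0.8], [0.17, 0.78, -0.6]]
```

View pics/top0.png

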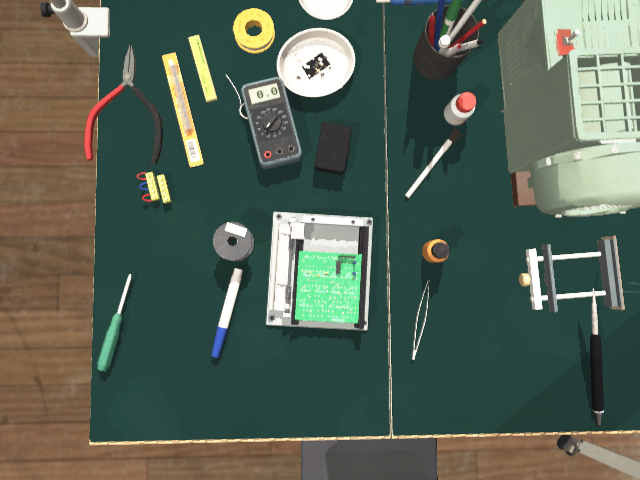

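View pics/side0.png

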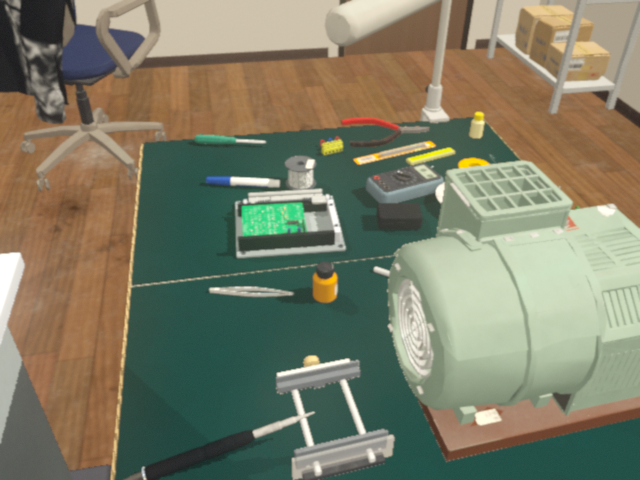

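The top view shows the holder at about (265-373, 212-330), with the clip on its left side (columns 275-290). The green board is at (295-362, 250-322). The side view agrees. Next I'll zoom in on the holder to get precise corners.

Run:
```python
import cv2,numpy as np
im=cv2.imread("pics/top0.png")
c=cv2.resize(im[205:340,255:385],None,fx=4.4,fy=4.4,interpolation=cv2.INTER_CUBIC);cv2.imwrite("pics/crop0.png",c)
h=cv2.cvtColor(im,cv2.COLOR_BGR2HSV)
m=cv2.inRange(h,(45,100,110),(80,255,255));m[:200]=0;m[340:]=0;m[:,:255]=0;m[:,385:]=0
m=cv2.morphologyEx(m,cv2.MORPH_CLOSE,np.ones((5,5)))
k=max(cv2.findContours(m,0,2)[0],key=cv2.contourArea);print("board",cv2.minAreaRect(k),cv2.boxPoints(cv2.minAreaRect(k)).tolist())
m=cv2.inRange(h,(0,0,95),(179,60,255));m[:205]=0;m[340:]=0;m[:,:262]=0;m[:,385:]=0
ks=[k for k in cv2.findContours(m,0,2)[0] if cv2.contourArea(k)>30]
a=np.vstack(ks);print("base",cv2.minAreaRect(a),cv2.boxPoints(cv2.minAreaRect(a)).tolist())
```

```text
board ((328.1585388183594, 286.5425109863281), (63.86721420288086, 69.30752563476562), 3.6913859844207764) [[294.06011962890625, 319.06842041015625], [298.52227783203125, 249.90469360351562], [362.2569580078125, 254.0166015625], [357.7947998046875, 323.1803283691406]]
base ((319.4569091796875, 270.7327880859375), (102.00016021728516, 114.27305603027344), 3.3664605617523193) [[265.1896667480469, 324.77587890625], [271.8999938964844, 210.7000274658203], [373.7241516113281, 216.689697265625], [367.0138244628906, 330.76556396484375]]
```

View pics/crop0.png

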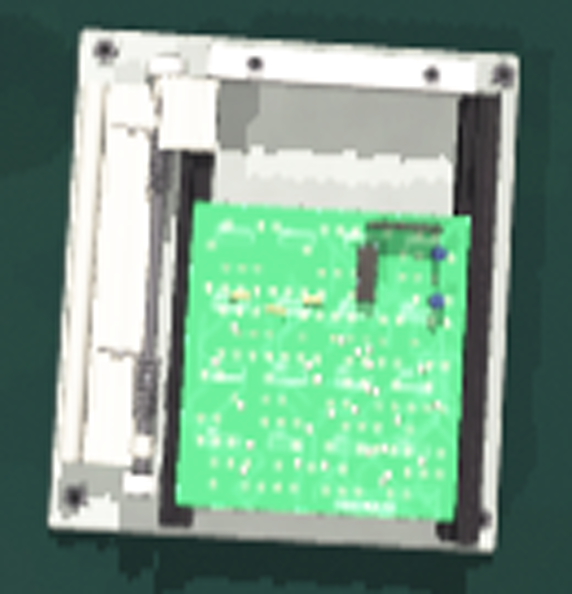

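The zoomed crop gives these base corners in crop pixels: (82,30), (518,57), (494,552) and (50,528). The board's rear edge runs from (176,505) to (455,521). The tail is the strip at columns 65-100.

```bash
cat > h.py <<'E'
import cv2,numpy as np,json
from scipy.spatial.transform import Rotation as Ro
from plant import r
def ray(name,px,z,p=None):
    p=p or r.camera_params(name);R=cv2.Rodrigues(np.float64(p["rvec"]))[0];c=-R.T@np.ravel(p["tvec"])
    u=cv2.undistortPoints(np.float64(px).reshape(-1,1,2),p["K"],None).reshape(-1,2)
    d=np.c_[u,np.ones(len(u))]@R
    return c+d*((z-c[2])/d[:,2])[:,None]
def Rt(): # tool rotation
    return Ro.from_euler('xyz',r.get_state()['eef_rot'],degrees=True)
def H(): return np.load('hold.npy') # x,y,yaw
def toW(p):
    x,y,a=H();p=np.atleast_2d(p);return np.c_[x+p[:,0]*np.cos(a)-p[:,1]*np.sin(a),y+p[:,0]*np.sin(a)+p[:,1]*np.cos(a)]
def toH(w):
    x,y,a=H();d=np.atleast_2d(w)[:,:2]-[x,y];return d@np.array([[np.cos(a),-np.sin(a)],[np.sin(a),np.cos(a)]])
E
python3 - <<'E'
from h import *
c=lambda L:[(255+(a+.5)/4.4-.5,205+(b+.5)/4.4-.5) for a,b in L]
W=ray("top",c([(82,30),(518,57),(494,552),(50,528)]),.0086)[:,:2]
P=np.array([(67,91),(67,-63),(-105,-63),(-105,91)])/1000.
A=np.array([[1,0,x,-y] for x,y in P]+[[0,1,y,x] for x,y in P])
s=np.linalg.lstsq(A,np.r_[W[:,0],W[:,1]],rcond=None)[0]
a=np.arctan2(s[3],s[2]);print("scale",np.hypot(s[2],s[3]),"res",((A@s)-np.r_[W[:,0],W[:,1]]).round(4))
np.save('hold.npy',[s[0],s[1],a]);print(s[:2],np.degrees(a))
print("board LR,RR,LF,RF",toH(ray("top",c([(176,505),(455,521),(196,203),(470,216)]),.0266)).round(4).tolist())
print("tail ends",toH(ray("top",c([(82,82),(62,460)]),.0271)).round(4).tolist())
R=Rt().as_matrix();print(R.round(3).tolist())
for sgn in(1,-1):
    d=np.array([np.sin(a*0+np.radians(30)),np.cos(np.radians(30))])@np.array([[np.cos(a),np.sin(a)],[-np.sin(a),np.cos(a)]])
    y=sgn*np.r_[d,0];x=np.array([0,0,-1.]);T=np.c_[x,y,np.cross(x,y)]
    print(sgn,(Ro.from_matrix(T)*Rt().inv()).as_rotvec().round(3))
print("left,right,mid targets",toW(np.array([[-.057,.084],[-.107,-.003],[-.082,.0405]])))
E
```

```text
scale 0.9925176436551454 res [-0.0003 -0.0002  0.0003  0.0002  0.0003 -0.0004 -0.0002  0.0003]
[0.58901569 0.13150924] -3.7760593363390558
board LR,RR,LF,RF [[-0.0929, 0.0475], [-0.0932, -0.0464], [0.0084, 0.0469], [0.0094, -0.0462]]
tail ends [[0.047, 0.0879], [-0.08, 0.0864]]
[[-0.001, -0.25, 0.968], [0.001, 0.968, 0.25], [-1.0, 0.002, -0.0]]
1 [-0.002  0.    -0.842]
-1 [-0.000e+00 -2.000e-03  2.299e+00]
left,right,mid targets [[0.53767142 0.21908073]
 [0.48205041 0.13556245]
 [0.50986091 0.17732159]]
```

Holder yaw is -3.8 deg, the board starts at x ≈ -42 mm, and the tail spans holder x -80 to 48. I'll yaw the jaw by 30 deg so the left finger sits on the tail while the right finger is behind the board's rear edge.

Request:
{"fn": "carry_out", "kwargs": {
  "moves": [
    [23,43,0,0,0,-0.1,91],
    [46,86,0,0,0,-0.2,91],
    [69,130,0,0,0,-0.3,91],
    [92,173,0,0,0,-0.4,91],
    [115,216,0,0,0,-0.5,91]
  ]
}}

```text
time_s: 0.6
tcp_pos: [0.2841, -0.4357, 0.2262]
eef_rot: [141.1, 90.0, 126.6]
contact_force: [1.3, -0.2, -0.5]
gripper_width: 0.0796
```

Request:
{"fn": "carry_out", "kwargs": {
  "moves": [
    [23,43,0,0,0,-0.1,91],
    [46,87,0,0,0,-0.2,91],
    [62,127,0,0,0,-0.342,91],
    [79,170,0,0,0,-0.342,91],
    [96,213,0,0,0,-0.342,91]
  ]
}}

```text
time_s: 1.1
tcp_pos: [0.3799, -0.2226, 0.2265]
eef_rot: [69.9, 90.0, 36.1]
contact_force: [0.7, -0.6, 0.2]
gripper_width: 0.0795
```

Request:
{"fn": "carry_out", "kwargs": {
  "moves": [
    [17,43,0,0,0,0,91],
    [34,86,0,0,0,0,91],
    [51,129,0,0,0,0,91],
    [62,172,0,0,0,0,91],
    [73,216,0,0,0,0,91]
  ]
}}

```text
time_s: 1.6
tcp_pos: [0.4527, -0.0067, 0.2265]
eef_rot: [125.3, 90.0, 91.6]
contact_force: [1.4, -0.1, 0.2]
gripper_width: 0.0802
```

Request:
{"fn": "carry_out", "kwargs": {
  "moves": [
    [11,45,-20,0,0,0,91],
    [22,90,-40,0,0,0,91],
    [36,137,-70,0,0,0,91],
    [50,180,-100,0,0,0,91],
    [50,182,-120,0,0,0,91]
  ]
}}

```text
time_s: 2.1
tcp_pos: [0.5039, 0.1769, 0.1053]
eef_rot: [57.3, 89.9, 23.7]
contact_force: [-0.3, -0.7, -0.4]
gripper_width: 0.0798
```

Run:
```python
from h import *
s=r.get_state();R=Rt().as_matrix();print(s['time_s'],s['tcp_pos'],toH(s['tcp_pos']),R.round(3).tolist(),s['contact_force'],s['gripper_width'],s['joints'].round(0))
p=r.camera_params("wrist");Rc=cv2.Rodrigues(p["rvec"])[0];print("cam",-Rc.T@p["tvec"].reshape(3))
a=r.capture("wrist");b=r.capture("top")
t=cv2.resize(b[200:340,230:400],None,fx=3,fy=3)
o=np.zeros((480,640+160,3),np.uint8);w=cv2.resize(a,(400,300));o[:300,:400]=w;o[:420,:][0:300,400:]=cv2.resize(t,(400,329))[:300];cv2.imwrite("pics/w1.png",np.hstack([cv2.resize(a,(440,330)),cv2.resize(b[200:340,230:400],(360,330))]))
```

```text
2.1 [0.50390125 0.17693789 0.10528452] [[-0.08792146  0.03972464]] [[0.001, 0.554, 0.833], [0.0, 0.833, -0.554], [-1.0, 0.001, 0.001]] [-0.29370028 -0.68594071 -0.42958875] 0.07980077915326221 [  40.   14.  -26.    0.  -50. -164.]
cam [0.43878137 0.21869635 0.26367283]
```

View pics/w1.png

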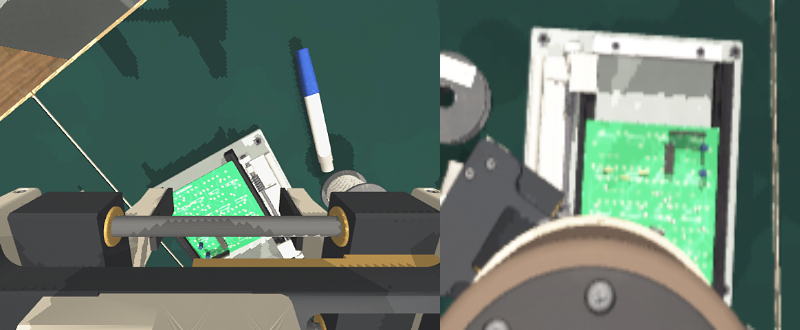

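The wrist and top views show the fingers straddling as planned: the left finger over the tail side, the right one behind the board. Next I'll descend close and check from the side.

Request:
{"fn": "carry_out", "kwargs": {
  "moves": [
    [-1,0,-30,0,0,0,91],
    [-2,0,-55,0,0,0,91],
    [-2,0,-68,0,0,0,91],
    [-2,0,-68,0,0,0,91]
  ]
}}

```text
time_s: 2.6
tcp_pos: [0.4998, 0.1722, 0.0375]
eef_rot: [-108.4, 89.8, -142.2]
contact_force: [0.4, 0.3, 0.4]
gripper_width: 0.0798
```

Run:
```python
from h import *
s=r.get_state();print(s['tcp_pos'],toH(s['tcp_pos']),s['contact_force'])
a=r.capture("side")
cv2.imwrite("pics/s1.png",cv2.resize(a[140:270,200:370],None,fx=4.5,fy=4.5,interpolation=cv2.INTER_CUBIC))
# projected expected tips
p=r.camera_params("side");z=s['tcp_pos'][2];j=Rt().as_matrix()[:,1]
for k in(.0505,-.0505):
    q=cv2.projectPoints((s['tcp_pos']+k*j).reshape(1,3),p['rvec'],p['tvec'],p['K'],None)[0].ravel();print(q,(q-[200,140])*4.5, toH(s['tcp_pos']+k*j))
```

```text
[0.49977567 0.17217062 0.03752536] [[-0.09172412  0.03469603]] [0.42271026 0.27760692 0.36935659]
[255.36905744 188.71116828] [249.1607585  219.20025727] [[-0.06647253  0.07842935]]
[225.6942153  220.08080017] [115.62396886 360.36360076] [[-0.11697571 -0.00903729]]
```

View pics/s1.png

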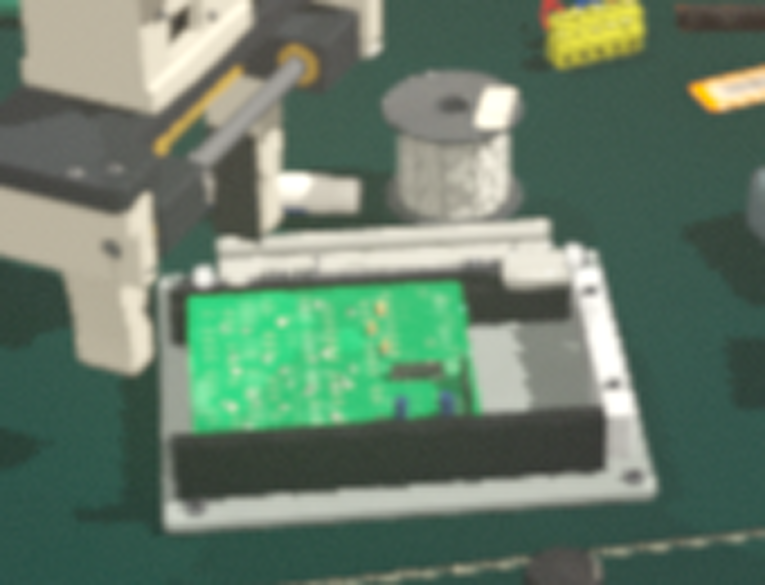

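The side view shows the right fingertip at crop pixel (115,370), behind the board, and the left tip at (250,235), just over the tail. Both match the projected positions. TCP y has drifted about 5 mm, so I'll correct that and re-read.

Request:
{"fn": "carry_out", "kwargs": {
  "moves": [
    [2,3,0,0,0,0,91],
    [3,5,0,0,0,0,91],
    [3,5,-4,0,0,0,91],
    [3,5,-6,0,0,0,91],
    [3,5,-6,0,0,0,91]
  ]
}}

```text
time_s: 3.15
tcp_pos: [0.5036, 0.1783, 0.0323]
eef_rot: [-115.8, 90.0, -149.6]
contact_force: [-1.1, -1.4, 0.4]
gripper_width: 0.0794
```

Run:
```python
from h import *
s=r.get_state();print(s['time_s'],s['tcp_pos'],toH(s['tcp_pos']),s['contact_force'],Rt().as_matrix().round(3).tolist(),s['joints'],s['qd'])
```

```text
3.15 [0.5035547  0.17832324 0.03233878] [[-0.08835849  0.04108417]] [-1.08330418 -1.44162943  0.35427228] [[-0.0, 0.556, 0.831], [-0.0, 0.831, -0.556], [-1.0, -0.0, -0.0]] [ 4.05384789e+01  1.95279398e+01 -3.05224031e+01 -7.20663985e-03
 -3.99756349e+01 -1.64293564e+02] [ 0.00579812 -0.03568888  0.20597277  0.11829126 -0.34333125 -0.02493768]
```

Request:
{"fn": "carry_out", "kwargs": {
  "moves": [
    [0,0,-3,0,0,0,91],
    [0,0,-6,0,0,0,91],
    [0,0,-9,0,0,0,91],
    [0,0,-10,0,0,0,91],
    [0,0,-10,0,0,0,91]
  ]
}}

```text
time_s: 3.65
tcp_pos: [0.504, 0.1786, 0.0227]
eef_rot: [60.8, 90.0, 27.1]
contact_force: [-1.5, 0.4, 4.9]
gripper_width: 0.0798
```

Request:
{"fn": "carry_out", "kwargs": {
  "moves": [
    [0,0,-1.5,0,0,0,91],
    [0,0,-2.5,0,0,0,91],
    [0,0,-2.5,0,0,0,91]
  ]
}}

```text
time_s: 3.95
tcp_pos: [0.504, 0.1785, 0.0204]
eef_rot: [56.1, 90.0, 22.3]
contact_force: [-2.5, -0.4, 5.5]
gripper_width: 0.0795
```

Run:
```python
from h import *
s=r.get_state();print(s['time_s'],s['tcp_pos'],toH(s['tcp_pos']),s['contact_force'])
a=r.capture("side")
cv2.imwrite("pics/s2.png",cv2.resize(a[140:270,200:370],None,fx=4.5,fy=4.5,interpolation=cv2.INTER_CUBIC))
```

```text
3.95 [0.50403006 0.17854046 0.02035363] [[-0.08789847  0.04133222]] [-2.52934297 -0.43789361  5.48712221]
```

View pics/s2.png

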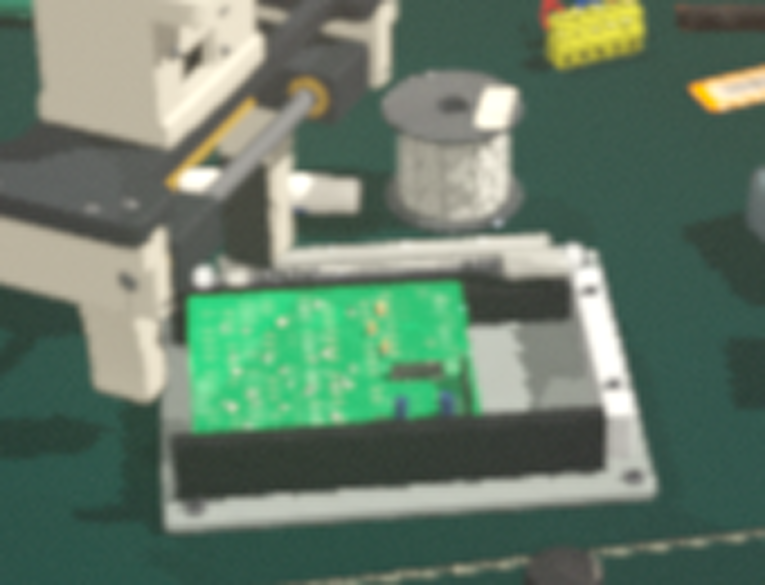

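The tail is down and the toe is up (5.5 N, z consistent with a joint angle of about 0.29). Now I'll push along holder +x, which is world (0.998, -0.066).

Request:
{"fn": "carry_out", "kwargs": {
  "moves": [
    [4,-0.3,0,0,0,0,91],
    [8,-0.5,0,0,0,0,91],
    [12,-0.8,0,0,0,0,91],
    [16,-1.1,0,0,0,0,91],
    [20,-1.3,0,0,0,0,91]
  ]
}}

```text
time_s: 4.5
tcp_pos: [0.5226, 0.1763, 0.0199]
eef_rot: [-116.0, 89.8, -149.8]
contact_force: [-5.7, -0.3, 6.0]
gripper_width: 0.0796
```

Request:
{"fn": "carry_out", "kwargs": {
  "moves": [
    [4,-0.3,0,0,0,0,91],
    [8,-0.5,0,0,0,0,91],
    [12,-0.8,0,0,0,0,91],
    [15,-1.0,0,0,0,0,91],
    [18,-1.2,0,0,0,0,91]
  ]
}}

```text
time_s: 5.0
tcp_pos: [0.5405, 0.1751, 0.0199]
eef_rot: [-117.3, 89.8, -151.0]
contact_force: [-5.1, -1.6, 6.7]
gripper_width: 0.0797
```

Run:
```python
from h import *
s=r.get_state();print(s['time_s'],s['tcp_pos'],toH(s['tcp_pos']),s['contact_force'])
a=r.capture("side")
cv2.imwrite("pics/s3.png",cv2.resize(a[140:270,200:370],None,fx=4.5,fy=4.5,interpolation=cv2.INTER_CUBIC))
```

```text
5.0 [0.540491   0.17513386 0.01987244] [[-0.05129234  0.04033423]] [-5.137957   -1.63115465  6.71323789]
```

View pics/s3.png

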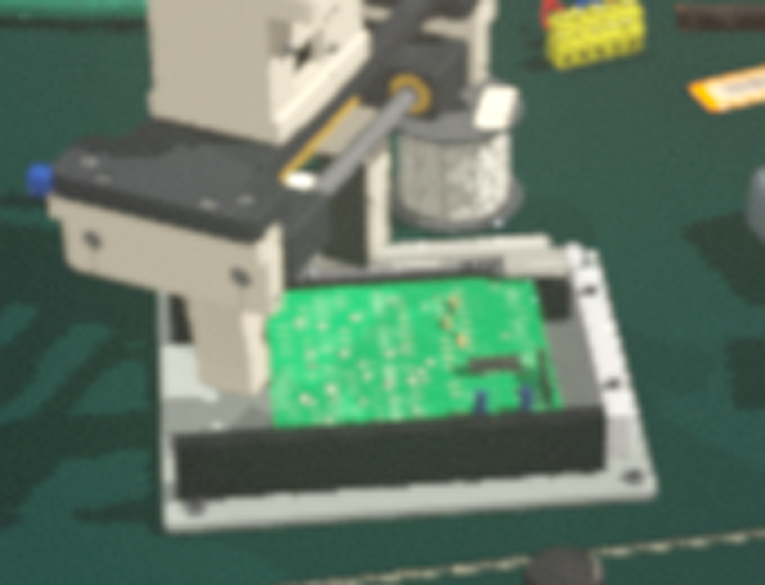

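The board is sliding under the raised toe and has moved about 30 mm. I'll go on gently until it meets the stop.

Request:
{"fn": "carry_out", "kwargs": {
  "moves": [
    [3,-0.2,0,0,0,0,91],
    [6,-0.4,0,0,0,0,91],
    [8,-0.5,0,0,0,0,91],
    [9,-0.6,0,0,0,0,91],
    [10,-0.7,0,0,0,0,91]
  ]
}}

```text
time_s: 5.55
tcp_pos: [0.5504, 0.1744, 0.0199]
eef_rot: [-117.5, 89.8, -151.3]
contact_force: [-5.2, -1.9, 7.3]
gripper_width: 0.0795
```

Request:
{"fn": "carry_out", "kwargs": {
  "moves": [
    [1,0,0,0,0,0,91],
    [2,0,0,0,0,0,91]
  ]
}}

```text
time_s: 5.75
tcp_pos: [0.5523, 0.1744, 0.0199]
eef_rot: [-117.2, 89.8, -151.0]
contact_force: [-6.6, -0.9, 7.0]
gripper_width: 0.0795
```

Request:
{"fn": "carry_out", "kwargs": {
  "moves": [
    [1,0,0,0,0,0,91],
    [1,0,0,0,0,0,91]
  ]
}}

```text
time_s: 5.95
tcp_pos: [0.5535, 0.1744, 0.0199]
eef_rot: [-115.5, 89.8, -149.2]
contact_force: [-4.9, -1.7, 7.2]
gripper_width: 0.0796
```

Request:
{"fn": "carry_out", "kwargs": {
  "moves": [
    [1,0,0,0,0,0,91],
    [1,0,0,0,0,0,91]
  ]
}}

```text
time_s: 6.15
tcp_pos: [0.5544, 0.1743, 0.0199]
eef_rot: [-115.3, 89.8, -149.1]
contact_force: [-4.7, -2.0, 6.7]
gripper_width: 0.0796
```

Request:
{"fn": "carry_out", "kwargs": {
  "moves": [
    [1,0,0,0,0,0,91],
    [1,0,0,0,0,0,91]
  ]
}}

```text
time_s: 6.35
tcp_pos: [0.5552, 0.1743, 0.0198]
eef_rot: [-118.3, 89.8, -152.1]
contact_force: [-5.7, -1.6, 6.5]
gripper_width: 0.0799
```

Request:
{"fn": "carry_out", "kwargs": {
  "moves": [
    [1,0,0,0,0,0,91],
    [1,0,0,0,0,0,91]
  ]
}}

```text
time_s: 6.55
tcp_pos: [0.5556, 0.1742, 0.0197]
eef_rot: [-121.7, 89.8, -155.5]
contact_force: [-7.4, -0.5, 8.0]
gripper_width: 0.0794
```

Run:
```python
from h import *
s=r.get_state();print(s['time_s'],s['tcp_pos'],toH(s['tcp_pos']),s['contact_force'])
a=r.capture("side")
cv2.imwrite("pics/s4.png",cv2.resize(a[140:270,200:370],None,fx=4.5,fy=4.5,interpolation=cv2.INTER_CUBIC))
```

```text
6.55 [0.55560603 0.17421815 0.01971354] [[-0.03614981  0.04041594]] [-7.35507318 -0.51819153  8.03023644]
```

View pics/s4.png

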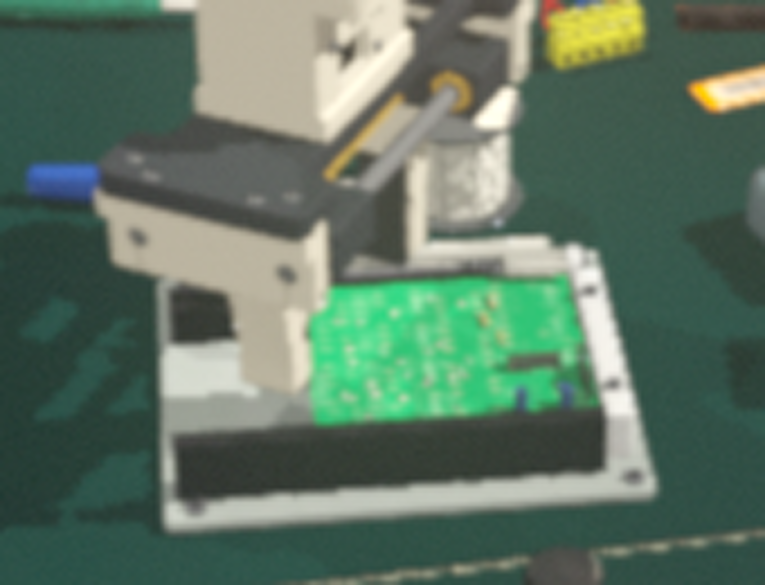

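The board's front edge now appears to be at the stop (crop x≈585), and the TCP is starting to lag the command. I'll press a bit more to confirm.

Request:
{"fn": "carry_out", "kwargs": {
  "moves": [
    [1,0,0,0,0,0,91],
    [1.5,0,0,0,0,0,91],
    [1.5,0,0,0,0,0,91]
  ]
}}

```text
time_s: 6.9
tcp_pos: [0.5561, 0.1741, 0.0195]
eef_rot: [-125.0, 89.7, -158.9]
contact_force: [-12.2, 0.4, 10.8]
gripper_width: 0.0797
```

Request:
{"fn": "carry_out", "kwargs": {
  "moves": [
    [1,0,0,0,0,0,91],
    [1.5,0,0,0,0,0,91],
    [1.5,0,0,0,0,0,91]
  ]
}}

```text
time_s: 7.2
tcp_pos: [0.5565, 0.174, 0.0193]
eef_rot: [-127.4, 89.6, -161.2]
contact_force: [-15.6, 2.0, 12.4]
gripper_width: 0.0796
```

The push force has risen to 15.6 N with almost no motion, so the board is home. I'll back off with the tail still down, then lift.

Request:
{"fn": "carry_out", "kwargs": {
  "moves": [
    [-4,0.3,0,0,0,0,91],
    [-8,0.5,0,0,0,0,91],
    [-12,0.8,0,0,0,0,91],
    [-12,0.8,4,0,0,0,91],
    [-12,0.8,8,0,0,0,91]
  ]
}}

```text
time_s: 7.7
tcp_pos: [0.5483, 0.1758, 0.0281]
eef_rot: [-123.0, 89.9, -156.7]
contact_force: [0.0, -0.6, -0.3]
gripper_width: 0.0799
```

Request:
{"fn": "carry_out", "kwargs": {
  "moves": [
    [0,0,5,0,0,0,91],
    [0,0,15,0,0,0,91],
    [0,0,35,0,0,0,91],
    [0,0,65,0,0,0,91],
    [0,0,100,0,0,0,91]
  ]
}}

```text
time_s: 8.2
tcp_pos: [0.5479, 0.1755, 0.1286]
eef_rot: [-114.3, 89.8, -148.1]
contact_force: [-0.3, 1.4, -0.6]
gripper_width: 0.0799
```

Request:
{"fn": "carry_out", "kwargs": {
  "moves": [
    [-20,-45,20,0,0,0,91],
    [-40,-90,40,0,0,0,91],
    [-60,-135,60,0,0,0,91],
    [-80,-180,60,0,0,0,91],
    [-80,-180,60,0,0,0,91]
  ]
}}

```text
time_s: 8.7
tcp_pos: [0.4663, -0.0071, 0.1895]
eef_rot: [76.4, 89.9, 42.5]
contact_force: [0.7, 0.4, -0.6]
gripper_width: 0.0797
```

Run:
```python
from h import *
s=r.get_state();print(s['time_s'],s['tcp_pos'],s['contact_force'])
a=r.capture("side");b=r.capture("top")
A=cv2.resize(a[140:270,200:370],(400,306),interpolation=cv2.INTER_CUBIC);B=cv2.resize(b[205:340,230:385],(400,348),interpolation=cv2.INTER_CUBIC)[:348]
A=cv2.copyMakeBorder(A,0,42,0,0,0);cv2.imwrite("pics/f.png",np.hstack([A,B]))
h=cv2.cvtColor(b,cv2.COLOR_BGR2HSV)
m=cv2.inRange(h,(45,100,110),(80,255,255));m[:200]=0;m[340:]=0;m[:,:255]=0;m[:,385:]=0
m=cv2.morphologyEx(m,cv2.MORPH_CLOSE,np.ones((5,5)))
k=max(cv2.findContours(m,0,2)[0],key=cv2.contourArea);print(toH(ray("top",cv2.boxPoints(cv2.minAreaRect(k)),.0266)).round(4).tolist())
```

```text
8.7 [ 0.46631169 -0.00707337  0.18948798] [ 0.65090549  0.39750317 -0.63550698]
[[-0.0512, 0.0485], [0.0507, 0.0493], [0.0514, -0.0462], [-0.0509, -0.046]]
```

View pics/f.png

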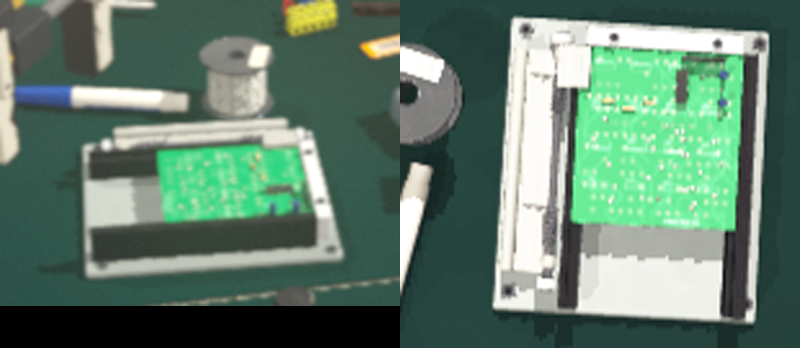

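The board is home: its edges measure -51 and +51 mm, with the toe closed on its left front corner. The hand is clear and the bystanders have not moved, so I'll hand in.

```bash
python3 -c "
from plant import r
print(r.close_job())"
```

```text
the job is handed in; nothing more can be done
None
```

The board is home against the end stop with the released clip closed on it, and I handed the job in at about 8.8 s of the 40 s.

**What I did:** I yawed the jaw by 30° so the left fingertip pressed the clip's tail while the right one sat behind the board's rear edge. With the tail held down at about 0.29 rad (worked out from the fingertip height), I pushed the board about 42 mm. At the end stop the push force rose to about 15 N with almost no further motion. I then backed off with the tail still down, lifted, and moved the hand clear.

**Last checks:**
- **Board position:** the top view puts its edges at holder x of about -51 and +51 mm, so its centre is within about 1 mm of home, and it is square to the holder.
- **Clip:** the toe is seen resting on the board's left front corner, but I could not read the joint angle directly.
- **Contact and bystanders:** the force readings after release were down to noise. The spool and marker look unmoved in the final picture; the flux vial, tweezers and black case were outside that crop, but the hand never went near them.

**Disagreement:** during the approach, the measured tool position was once about 5 mm off the command in y. I corrected it before touching anything, and no checks failed.

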